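# Index the transformer test arm one notch

## Robot

A 7-joint arm with a two-finger parallel gripper is mounted at the origin on a cart in front of the work surface, level with it; the furniture and walls round the work are solid. World frame = base frame: x ahead of the robot, y to its left, z up, the work surface at z = 0. Lengths are in m, angles in rad, forces in N, time in s.
With the tool pointing down it reaches from about 0.4 to 0.85 m from the base axis. Payload 10.4 kg.
Tool frame: the origin (TCP) lies between the finger pads; the fingertips stand 11 mm ahead of it and the grasp point (between the pads) lies 8 mm behind it (r.tcp_to_tips is the distance from the TCP to the fingertips, in m); z points along the fingers, y is the line along which they close (so a half turn about z gives the same grasp; the last joint's range is limited). The gripper opens to 87 mm and grips with 3 to 60 N. Pads are 19 mm wide; open, the fingers measure 117 mm over their backs; the gripper's body (75 mm by 190 mm) begins 51 mm behind the grasp point.
Start: joints at [1.231, 0.332, -0.065, 1.46, 0.022, 1.35, -0.088], TCP at [0.195, -0.594, 0.234] pointing down, gripper open.
Joint ranges: [-2.6, 2.6], [-0.5, 2.12], [-1.47, 1.34], [0.16, 2.42], [-1.27, 4.41], [0.06, 2.06], [-2.6, 2.6]. Speed limits (rad/s): [2.22, 2.22, 2.79, 2.79, 3.14, 3.14, 3.14].

## Interface

Orientations are given as a unit quaternion [x, y, z, w].
In Python, from bench import r gives the robot as it stands. The module is installed in compiled form; this text tells all that it offers.
- The arm moves only by the shell command python3 -m crank 'ROWS' [FORCE]. ROWS is JSON, a list of rows, each an object of numbers: "claw": the closure, from -1 (fully open) to 1 (shut); "dx", "dy", "dz": the shift along the tool's x, y, z each as a share of 3 cm, from -1 to 1; "ax", "ay", "az": the turn, a rotation vector about the tool's x, y, z each as a share of 6 degrees, from -1 to 1. A call has 1 to 8 rows; each row shifts and turns the commanded pose from where the row before left it, along the tool's axes as they then stand; what a row does not reach is not made up. A row lasts 1/12 s, in which the tool goes at most 41.7 mm and 7.16 degrees, less where a joint would pass 70% of its speed; a pose out of reach is approached as far as the arm can. A call with a number of a shift or a turn outside -1 to 1 is refused whole. A call with a gripper value outside its range is refused whole. The fingers move at their own pace and stop on an object; FORCE is the grip in N (left out, the last holds). Time passes only in rows, so rows that do not move let the fingers close. It gives the time, the measured TCP pose, the force, the opening and the grip force at its end, in the units of the state.
- r.read_state(): the state, without advancing time (a new reading comes with each control period).
- r.camera(name): name is "side" or "top" or "wrist"; returns a dict with "color" (384x512x3 uint8, red, green, blue), "mtx" (3x3 intrinsics, pixels), "R" (3x3) and "t" (3): a world point X has camera coordinates R X + t; the wrist camera has in their place "hand_eye" (4x4, takes a point from camera to tool coordinates, whose origin is the TCP and whose axes are the flange's). Camera axes: x right, y down, z forward; pixel columns grow to the right and rows downward; lengths in m; the calibration is good to about 2 mm. The wrist camera is an equidistant fisheye: a pixel r from the principal point sees the ray r / f radians off the axis. A picture is of the moment at which its call begins: read the wrist's pose just before it. There is no depth.
- r.close_job(): hands the job in; it is judged then, once.
The state is a dict: "time": time; "joint_positions": joint angles; "joint_vel": joint speeds; "joint_torque": joint torques, N m; "ee_pos": TCP position; "eef_rot": TCP orientation; "ft_force": force on the tool from outside, world axes, zero at the start; "torque": the same for the moment, N m; "width": finger opening in m; "grip_force": force on a finger pad.
Only numpy, scipy, OpenCV 4.12 (cv2) and the standard library are available. Lean on these libraries where they do the work, as an engineer would, in place of code of your own. Each camera call takes 0.05 s, during which the arm holds its last target. There are 200 camera calls.

## Task

Turn the clamped transformer one station towards the decade box: hook the fingertips through the pull ring of the spring index pin, lift the pin clear of its notch, swing the arm one notch towards the side on which the decade box stands, and let the pin drop fully home into that next notch. Only hook the ring, do not pinch or force it, and leave everything else standing where it is.

Things in the scene. Friction and masses are not known exactly. Their poses are not given: they have to be found in the camera images.
- index_base: fixed indexing fixture, dark plate x -125..38, y -102..102 mm, under an aluminium fan-shaped index plate, top 28 mm up. Origin on the worktop below the arm's pivot; x from the middle notch to the pivot, y to the left when looking along x (about away from the robot), z up. Five open notches, 11 mm wide, 100 mm from the pivot, 22 degrees (0.384 rad) apart; the arm starts in the middle one (-x)
- swing_arm (a joint): angle (rad) of the grey swing arm about the vertical pivot: 0 in the middle notch, positive when its ring end moves to +y of index_base (farther from the robot), negative to -y (nearer); notches at 0, +-0.384, +-0.768, with 0.015 play. With the pin lifted it turns with light friction (1 N at the ring) and stays where left. Arm 26 mm wide, top 40 mm above the worktop
- index_pin (a joint): lift (m) of the upright spring index pin in the arm, 100 mm from the pivot: 0 fully home, 0.016 at its upper stop. 8 mm thick, round tip, 11 mm deep in the notch: it must rise 0.011 to come clear. The spring pulls down with 4 N at 0, 7 N at 0.016. Let go between notches it rests on the plate at 0.011; over a notch it drops in by itself
- ring_center (a point): centre of the steel pull ring on top of the pin, 48 mm clear inside, 6 mm wire; pin home: 89 mm above the worktop, 79 mm from the pivot; moves with pin and arm. Site axes: x along the arm to the pivot, z up. The ring's foot is on the pin's head and it leans 50 degrees from upright towards the pivot, so straight through it runs along +x and 50 degrees down (40 degrees from straight down)
- pin_barrel (a point): top of the brass barrel (20 mm wide, on the arm's axis) that guides the pin, 61 mm above the worktop, below the ring's foot. Behind it, under the leaning ring, there is free room down to the arm's top (40 mm above the worktop), as far as the clamped transformer, which begins 27 mm from the pivot and is 66 mm high
- decade_box: loose grey-blue box with two black rotary knobs and binding posts on top, 64 x 114 x 62 mm high, origin under its centre; it stands about 150 mm from the pivot beside the fixture, on its +y or -y side (in index_base axes: beyond the fixture or nearer the robot), and shows the side to swing to. It must not be moved.
- lamp_holder: loose white porcelain lamp holder with a clear bulb, 62 x 62 x 91 mm, origin under its centre; stands on the fixture's other side. It must not be moved.
- mug: loose blue mug, 80 x 110 x 94 mm, origin under its centre, a bystander
- transformer_ok_0: loose yellow-taped transformer, 29 x 65 x 29 mm, origin under its centre, a bystander to the right
Not all that is in view belongs to the job. What is shaped like the decade_box but turquoise is not meant.

How it is judged:
By the outcome, as a careful person would: the job done as asked, in the order asked, and still so for the second after the job is handed in, with the robot touching nothing.
It also fails if it takes over 42 s, if anything falls off the work surface, if the arm or the gripper's body presses on something with over 40 N, if the wrist force passes 120 N, or if a joint passes its speed limit or range.

## Working session

There is one attempt and no reset: what is moved stays moved. The work goes in short steps, Python scripts to look and compute and a shell command to move; the robot and the scene stay as the last step left them, time stands still between calls to the robot, and variables do not carry over. Pictures are saved under pics/ and viewed, at most 10 in all, crops included, and the job is handed in when it is done.

```bash
mkdir -p pics; python3 - <<'E'
from bench import r
import cv2,numpy as np
for n in("side","top"):
    c=r.camera(n); cv2.imwrite(f"pics/{n}0.png",cv2.resize(c["color"][:,:,::-1],(800,600),interpolation=cv2.INTER_CUBIC))
    np.savez(f"{n}.npz",mtx=c["mtx"],R=c["R"],t=c["t"]); print(n,c["mtx"].tolist(),(-c["R"].T@c["t"]).tolist())
s=r.read_state();print(s, r.tcp_to_tips)
E
```

```text
side [[458.8761578938304, 0.0, 262.79721200548636], [0.0, 458.8761578938304, 186.78518876298546], [0.0, 0.0, 1.0]] [0.02762787659538607, -1.2245065663009012, 0.8620842278109657]
top [[490.35123601015306, 0.0, 251.36382769041379], [0.0, 490.35123601015306, 180.08587876142374], [0.0, 0.0, 1.0]] [0.2893645737529309, -0.18543036334097251, 1.4839216165484705]
{'time': 0.1, 'joint_positions': array([ 1.23139655,  0.33277934, -0.06471594,  1.46083098,  0.02156927,
        1.34991763, -0.08849669]), 'joint_vel': array([ 6.03704898e-04, -1.07826303e-03,  1.96032941e-05, -1.83327517e-03,
        9.12809564e-04, -4.35569817e-04, -3.14193744e-05]), 'joint_torque': array([ 1.44196860e-03, -6.24548507e+01,  2.45127938e-02, -3.90722144e+01,
       -6.15711976e-02,  3.64664092e-02, -4.92859112e-05]), 'ee_pos': array([ 0.19461832, -0.5935811 ,  0.23286443]), 'eef_rot': array([ 9.87478367e-01,  1.57753254e-01, -1.08506650e-04, -6.11224075e-04]), 'ft_force': array([0.10490206, 0.64340628, 0.47780918]), 'torque': array([-0.013938  ,  0.00544345,  0.02759573]), 'grip_force': 0.0, 'width': 0.08731351608853184} 0.011
```

View pics/top0.png

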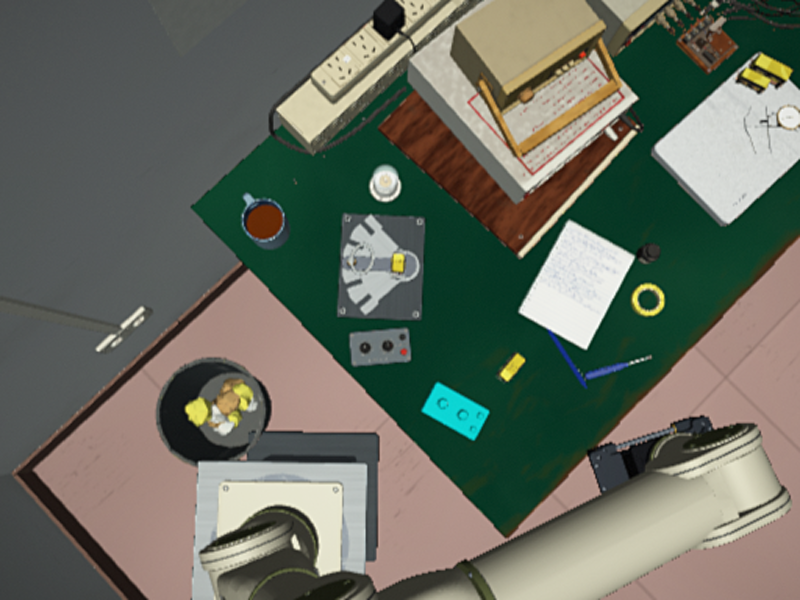

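View pics/side0.png

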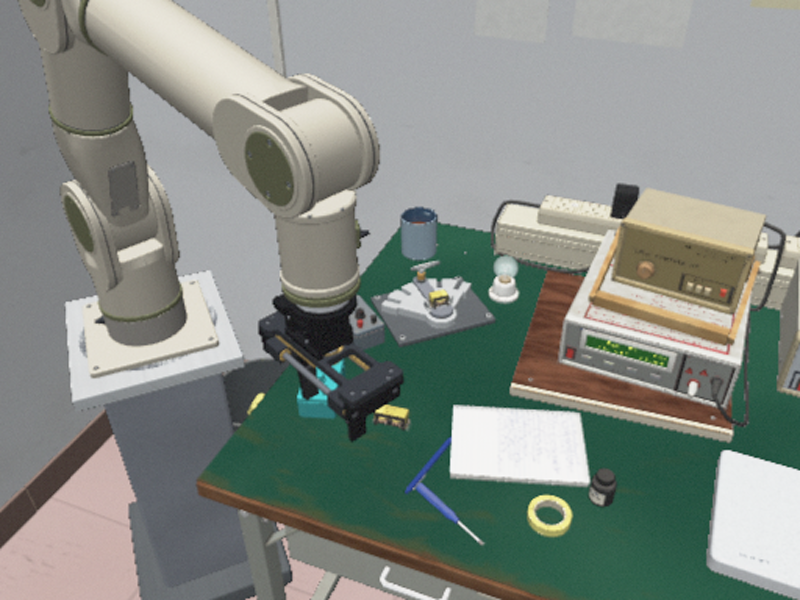

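The fixture is in the top view at about (381,266), notches to the left and pivot at about (407,264). The grey-blue decade box is at (380,347), below it (robot side), and the lamp holder is at (385,182). So the swing goes towards -y. I'll enlarge to get the pose.

```bash
cat > h.py <<'E'
import numpy as np,cv2
def ray(n,u,v,z):
    c=np.load(f"{n}.npz"); d=c["R"].T@np.linalg.inv(c["mtx"])@[u,v,1]; o=-c["R"].T@c["t"]
    return o+d*(z-o[2])/d[2]
def proj(n,X):
    c=np.load(f"{n}.npz"); p=c["mtx"]@(c["R"]@np.asarray(X)+c["t"]); return p[:2]/p[2]
E
python3 - <<'E'
from bench import r
import cv2
from h import *
c=r.camera("top")["color"][125:245,205:285,::-1]
d=r.camera("side")["color"][155:225,230:320,::-1]
cc=cv2.resize(c,None,fx=5,fy=5,interpolation=cv2.INTER_CUBIC)
dd=cv2.resize(d,(386,300),interpolation=cv2.INTER_CUBIC)
im=np.zeros((600,790,3),np.uint8); im[:,:400]=cc; im[:300,402:788]=dd
cv2.imwrite("pics/crop.png",im)
for p in[(381,266),(342,214),(424,216),(421,320),(337,316),(407,264),(380,347)]: print(p,ray("top",p[0]*.64,p[1]*.64,0.005).round(3))
E
```

```text
(381, 266) [ 0.527 -0.184  0.005]
(342, 214) [ 0.629 -0.105  0.005]
(424, 216) [ 0.628 -0.267  0.005]
(421, 320) [ 0.422 -0.263  0.005]
(337, 316) [ 0.427 -0.1    0.005]
(407, 264) [ 0.532 -0.234  0.005]
(380, 347) [ 0.369 -0.185  0.005]
```

View pics/crop.png

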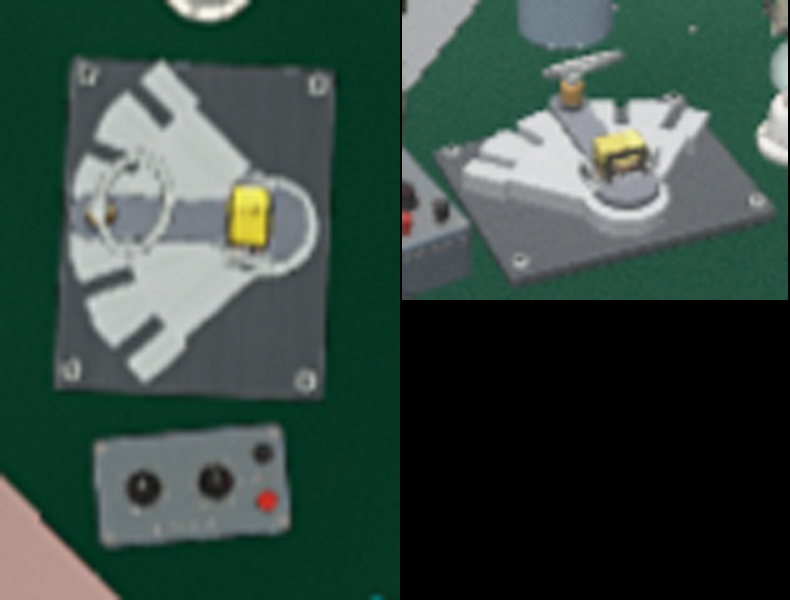

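The crop shows plate corners (72,58), (334,72), (323,398), (55,384), ring ellipse centre (134,204), and barrel head about (100,214). The arm is in the middle notch.

```bash
python3 - <<'E'
from h import *
f=lambda u,v,z: ray("top",205+(u+.5)/5-.5,125+(v+.5)/5-.5,z)
for z in(0.006,0.012):
    P=np.array([f(*p,z)[:2] for p in[(72,58),(334,72),(323,398),(55,384)]])
    # local: TL=(-.125,.102) TR=(.038,.102) BR=(.038,-.102) BL=(-.125,-.102)
    L=np.array([(-.125,.102),(.038,.102),(.038,-.102),(-.125,-.102)])
    a=L-L.mean(0);b=P-P.mean(0)
    th=np.arctan2((a[:,0]*b[:,1]-a[:,1]*b[:,0]).sum(),(a*b).sum()); R=np.array([[np.cos(th),-np.sin(th)],[np.sin(th),np.cos(th)]])
    t=P.mean(0)-R@L.mean(0); print(z,"th",th,"pivot",t,"res",(L@R.T+t-P).round(4).tolist())
    ring=t+R@[-.079,0]; print("ring pred",ring, "side px",proj("side",[*ring,.089]))
print("ring meas",f(134,204,.089),"pivot meas arm",f(270,224,.035),"barrel",f(100,214,.061))
# side: ring center in crop
s=lambda u,v,z: ray("side",230+(u-402)*90/386,155+v*70/300,z)
print("side ring",s(583,66,.089),"barrel",s(572,82,.061))
print("box corners",[f(*p,.062)[:2].round(3).tolist() for p in[(93,440),(282,425),(290,527),(105,547)]])
E
```

```text
0.006 th -1.5987593298509353 pivot [ 0.52653897 -0.22714499] res [[0.0007, 0.0003], [0.0016, -0.0011], [-0.0006, 0.0001], [-0.0017, 0.0008]]
ring pred [ 0.52874776 -0.14817588] side px [272.44484307 171.06158336]
0.012 th -1.5987593298509353 pivot [ 0.52557116 -0.22715217] res [[0.0011, 0.0006], [0.002, -0.0015], [-0.0011, -0.0003], [-0.0021, 0.0012]]
ring pred [ 0.52777995 -0.14818306] side px [272.16056566 171.13235893]
ring meas [ 0.52680335 -0.14770164  0.089     ] pivot meas arm [ 0.52542279 -0.22788613  0.035     ] barrel [ 0.5252266  -0.12710857  0.061     ]
side ring [ 0.52962429 -0.1444661   0.089     ] barrel [ 0.53135297 -0.12176693  0.061     ]
box corners [[0.392, -0.126], [0.403, -0.236], [0.344, -0.241], [0.331, -0.135]]
```

```bash
cat >> h.py <<'E'
from scipy.spatial.transform import Rotation as Ro
TH=-1.5988; PIV=np.array([.526,-.227,0])
def ringpose(a,lift=0,tilt=40):
    """ring centre and tool rotation (z through the ring) for arm angle a"""
    e=TH+a*-1*-1 if False else TH-a   # +a moves ring end (-x) to +y: clockwise seen from above
    ex=np.array([np.cos(e),np.sin(e),0]); ey=np.array([-ex[1],ex[0],0])
    t=np.radians(tilt); z=ex*np.sin(t)-np.array([0,0,np.cos(t)])
    return PIV-.079*ex+[0,0,.089+lift], np.column_stack([np.cross(ey,z),ey,z])
def plan(s,p,R=None):
    Rc=Ro.from_quat(s["eef_rot"]); d=Rc.inv().apply(np.asarray(p)-s["ee_pos"])/.03
    print("t",round(s["time"],2),"pos",s["ee_pos"].round(4),"F",s["ft_force"].round(1),"w",round(s["width"],4))
    print("shift shares",d.round(2))
    if R is not None: print("turn shares",(np.degrees((Rc.inv()*Ro.from_matrix(R)).as_rotvec())/6).round(2), "shift in target axes",(R.T@(p-s["ee_pos"])/.03).round(2))
E
python3 - <<'E'
from bench import r
from h import *
p,R=ringpose(0); print(p,R.round(2)); plan(r.read_state(),p-.15*R[:,2]+[0,0,.06],R)
print(ringpose(-.384)[0])
E
```

```text
[ 0.528212   -0.14803097  0.089     ] [[ 0.02  1.   -0.02]
 [ 0.77 -0.03 -0.64]
 [-0.64  0.   -0.77]]
t 0.2 pos [ 0.1947 -0.5937  0.2331] F [-0.1 -0.6  0. ] w 0.0869
shift shares [ 16.28 -13.68  -1.02]
turn shares [ -4.08  -5.8  -11.2 ] shift in target axes [ 13.42  10.7  -12.6 ]
[ 0.49846657 -0.15295332  0.089     ]
```

```bash
R8='' ; python3 -m crank '[{"claw":1,"dz":-0.9},{"claw":1,"dz":-0.9},{"claw":1,"dx":0.7,"dy":-0.6},{"claw":1,"dx":0.7,"dy":-0.6},{"claw":1,"dx":0.7,"dy":-0.6},{"claw":1,"dx":0.7,"dy":-0.6},{"claw":1,"dx":0.7,"dy":-0.6},{"claw":1,"dx":0.7,"dy":-0.6}]' 10
python3 -m crank '[{"claw":1,"dx":0.7,"dy":-0.6},{"claw":1,"dx":0.7,"dy":-0.6},{"claw":1,"dx":0.7,"dy":-0.6},{"claw":1,"dx":0.7,"dy":-0.6},{"claw":1,"dx":0.7,"dy":-0.6},{"claw":1,"dx":0.7,"dy":-0.6},{"claw":1,"dx":0.7,"dy":-0.6},{"claw":1,"dx":0.7,"dy":-0.6}]'
python3 -m crank '[{"claw":1,"dx":0.7,"dy":-0.6},{"claw":1,"dx":0.7,"dy":-0.6},{"claw":1,"dx":0.7,"dy":-0.6},{"claw":1,"dx":0.7,"dy":-0.6},{"claw":1,"dx":0.7,"dy":-0.6},{"claw":1,"dx":0.7,"dy":-0.6},{"claw":1,"dx":0.7,"dy":-0.6},{"claw":1,"dx":0.7,"dy":-0.6}]'
python3 - <<'E'
from bench import r
from h import *
p,R=ringpose(0); s=r.read_state(); plan(s,p-.15*R[:,2]+[0,0,.06],R); print(s["joint_positions"].round(2))
E
```

```text
t 0.2 pos [ 0.1947 -0.5937  0.2331] F [-0.1 -0.6  0. ] w 0.0869
shift shares [ 16.28 -13.68  -1.02]
turn shares [ -4.08  -5.8  -11.2 ] shift in target axes [ 13.42  10.7  -12.6 ]
[ 1.23  0.33 -0.06  1.46  0.02  1.35 -0.09]invalid input at $[0]: expected keys claw, dx, dy, dz, ax, ay, az
invalid input at $[0]: expected keys claw, dx, dy, dz, ax, ay, az
invalid input at $[0]: expected keys claw, dx, dy, dz, ax, ay, az
```

```bash
python3 -m crank '[{"claw":1,"dx":0,"dy":0,"dz":-0.9,"ax":0,"ay":0,"az":0},{"claw":1,"dx":0,"dy":0,"dz":-0.9,"ax":0,"ay":0,"az":0},{"claw":1,"dx":0.9,"dy":-0.75,"dz":0,"ax":0,"ay":0,"az":0},{"claw":1,"dx":0.9,"dy":-0.75,"dz":0,"ax":0,"ay":0,"az":0},{"claw":1,"dx":0.9,"dy":-0.75,"dz":0,"ax":0,"ay":0,"az":0},{"claw":1,"dx":0.9,"dy":-0.75,"dz":0,"ax":0,"ay":0,"az":0},{"claw":1,"dx":0.9,"dy":-0.75,"dz":0,"ax":0,"ay":0,"az":0},{"claw":1,"dx":0.9,"dy":-0.75,"dz":0,"ax":0,"ay":0,"az":0}]' 10
python3 -m crank '[{"claw":1,"dx":0.9,"dy":-0.75,"dz":0,"ax":0,"ay":0,"az":0},{"claw":1,"dx":0.9,"dy":-0.75,"dz":0,"ax":0,"ay":0,"az":0},{"claw":1,"dx":0.9,"dy":-0.75,"dz":0,"ax":0,"ay":0,"az":0},{"claw":1,"dx":0.9,"dy":-0.75,"dz":0,"ax":0,"ay":0,"az":0},{"claw":1,"dx":0.9,"dy":-0.75,"dz":0,"ax":0,"ay":0,"az":0},{"claw":1,"dx":0.9,"dy":-0.75,"dz":0,"ax":0,"ay":0,"az":0},{"claw":1,"dx":0.9,"dy":-0.75,"dz":0,"ax":0,"ay":0,"az":0},{"claw":1,"dx":0.9,"dy":-0.75,"dz":0,"ax":0,"ay":0,"az":0}]'
cat > st.py <<'E'
import sys
from bench import r
from h import *
a,lift,back,tilt=map(float,sys.argv[1:5])
p,R=ringpose(a,lift,tilt); s=r.read_state(); plan(s,p-back*R[:,2],R); print("q",s["joint_positions"].round(2))
E
python3 st.py 0 0 0.2 40
```

```text
time: 0.87
ee_pos: [0.3071, -0.4135, 0.2875]
eef_rot: [0.987, 0.158, -0.0, 0.0]
ft_force: [0.1, -0.6, 0.9]
width: 0.0417
grip_force: 0.0
time: 1.53
ee_pos: [0.4563, -0.1752, 0.2877]
eef_rot: [0.987, 0.158, 0.0, 0.0]
ft_force: [-0.3, -0.6, -0.2]
width: 0.0006
grip_force: 0.0
t 1.53 pos [ 0.4563 -0.1752  0.2877] F [-0.3 -0.6 -0.2] w 0.0006
shift shares [ 4.01 -4.15  1.51]
turn shares [ -4.07  -5.8  -11.21] shift in target axes [ 5.    2.37 -2.22]
q [ 0.75  0.03 -0.48  1.7   0.01  1.41 -0.99]
```

```bash
python3 -m crank '[{"claw":1,"dx":0,"dy":0,"dz":0,"ax":-0.34,"ay":-0.48,"az":-0.93},{"claw":1,"dx":0,"dy":0,"dz":0,"ax":-0.34,"ay":-0.48,"az":-0.93},{"claw":1,"dx":0,"dy":0,"dz":0,"ax":-0.34,"ay":-0.48,"az":-0.93},{"claw":1,"dx":0,"dy":0,"dz":0,"ax":-0.34,"ay":-0.48,"az":-0.93},{"claw":1,"dx":0,"dy":0,"dz":0,"ax":-0.34,"ay":-0.48,"az":-0.93},{"claw":1,"dx":0,"dy":0,"dz":0,"ax":-0.34,"ay":-0.48,"az":-0.93}]'
python3 st.py 0 0 0.2 40
python3 -m crank '[{"claw":1,"dx":0,"dy":0,"dz":0,"ax":-0.34,"ay":-0.48,"az":-0.93},{"claw":1,"dx":0,"dy":0,"dz":0,"ax":-0.34,"ay":-0.48,"az":-0.93},{"claw":1,"dx":0,"dy":0,"dz":0,"ax":-0.34,"ay":-0.48,"az":-0.93},{"claw":1,"dx":0,"dy":0,"dz":0,"ax":-0.34,"ay":-0.48,"az":-0.93},{"claw":1,"dx":0,"dy":0,"dz":0,"ax":-0.34,"ay":-0.48,"az":-0.93},{"claw":1,"dx":0,"dy":0,"dz":0,"ax":-0.34,"ay":-0.48,"az":-0.93}]'
python3 st.py 0 0 0.2 40
```

```text
time: 2.03
ee_pos: [0.456, -0.1767, 0.2876]
eef_rot: [0.883, 0.433, -0.13, 0.128]
ft_force: [0.3, -0.1, -0.2]
width: 0.0008
grip_force: 0.0
t 2.03 pos [ 0.456  -0.1767  0.2876] F [ 0.3 -0.1 -0.2] w 0.0008
shift shares [ 5.84 -1.26 -0.66]
turn shares [-2.02 -2.89 -5.58] shift in target axes [ 5.04  2.38 -2.25]
q [ 0.6   0.08 -0.59  1.71  0.39  1.5  -0.71]
time: 2.53
ee_pos: [0.456, -0.1765, 0.2875]
eef_rot: [0.673, 0.655, -0.244, 0.239]
ft_force: [-0.4, 0.8, -0.4]
width: 0.0002
grip_force: 0.0
t 2.53 pos [ 0.456  -0.1765  0.2875] F [-0.4  0.8 -0.4] w 0.0002
shift shares [ 5.03  2.38 -2.24]
turn shares [ 0.02 -0.   -0.  ] shift in target axes [ 5.03  2.38 -2.25]
q [ 0.5   0.03 -0.69  1.87  0.7   1.46 -0.38]
```

Orientation reached. Move to standoff: tips 100 mm before the ring centre.

```bash
python3 -m crank '[{"claw":1,"dx":0.83,"dy":0.4,"dz":-0.37,"ax":0,"ay":0,"az":0},{"claw":1,"dx":0.84,"dy":0.4,"dz":-0.37,"ax":0,"ay":0,"az":0},{"claw":1,"dx":0.84,"dy":0.4,"dz":-0.37,"ax":0,"ay":0,"az":0},{"claw":1,"dx":0.84,"dy":0.4,"dz":-0.37,"ax":0,"ay":0,"az":0},{"claw":1,"dx":0.84,"dy":0.4,"dz":-0.37,"ax":0,"ay":0,"az":0},{"claw":1,"dx":0.84,"dy":0.38,"dz":-0.37,"ax":0,"ay":0,"az":0},{"claw":1,"dx":0,"dy":0,"dz":1,"ax":0,"ay":0,"az":0},{"claw":1,"dx":0,"dy":0,"dz":1,"ax":0,"ay":0,"az":0}]'
python3 -m crank '[{"claw":1,"dx":0,"dy":0,"dz":0.5,"ax":0,"ay":0,"az":0},{"claw":1,"dx":0,"dy":0,"dz":0,"ax":0,"ay":0,"az":0}]'
python3 st.py 0 0 0.111 40
python3 - <<'E'
from bench import r
import cv2,numpy as np
w=r.camera("wrist"); np.savez("wrist.npz",mtx=w["mtx"],he=w["hand_eye"]); print(w["mtx"],w["hand_eye"].round(4))
im=cv2.resize(w["color"][:,:,::-1],(800,600),interpolation=cv2.INTER_CUBIC); cv2.imwrite("pics/w1.png",im)
d=r.camera("side")["color"][110:240,190:360,::-1]; cv2.imwrite("pics/s1.png",cv2.resize(d,None,fx=4.5,fy=4.5,interpolation=cv2.INTER_CUBIC))
E
```

```text
time: 3.2
ee_pos: [0.5325, -0.0559, 0.1951]
eef_rot: [0.674, 0.656, -0.242, 0.238]
ft_force: [0.5, -1.9, -1.0]
width: 0.0007
grip_force: 0.0
time: 3.37
ee_pos: [0.5295, -0.0715, 0.182]
eef_rot: [0.676, 0.653, -0.246, 0.237]
ft_force: [-0.1, -0.4, 0.3]
width: 0.0003
grip_force: 0.0
t 3.37 pos [ 0.5295 -0.0715  0.182 ] F [-0.1 -0.4  0.3] w 0.0003
shift shares [0.04 0.03 0.31]
turn shares [-0.05 -0.01 -0.05] shift in target axes [0.04 0.03 0.31]
q [ 0.28  0.4  -0.75  1.76  0.86  1.55 -0.75]
[[297.31863964   0.         259.49164656]
 [  0.         297.31863964 193.59465904]
 [  0.           0.           1.        ]] [[-1.000e-04 -9.702e-01 -2.424e-01  6.480e-02]
 [ 1.000e+00 -3.000e-04  8.000e-04  5.000e-04]
 [-8.000e-04 -2.424e-01  9.702e-01 -1.519e-01]
 [ 0.000e+00  0.000e+00  0.000e+00  1.000e+00]]
```

View pics/w1.png

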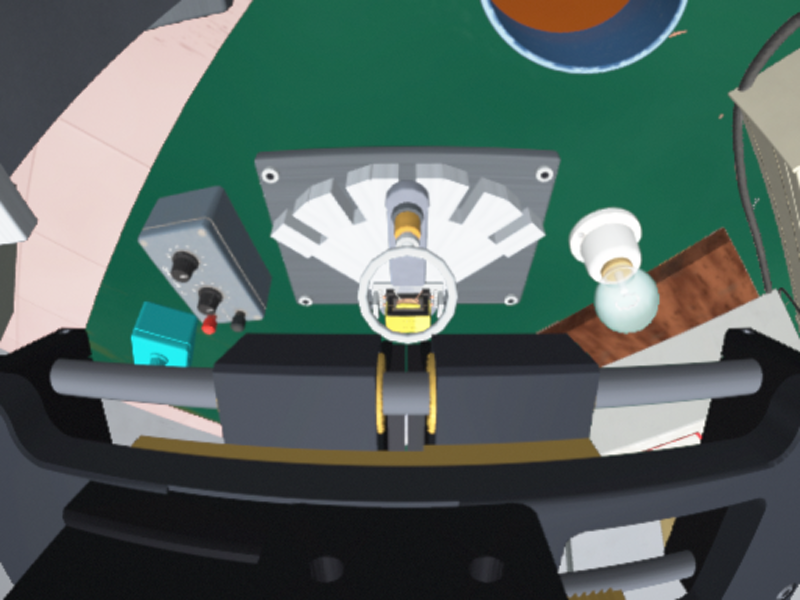

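View pics/s1.png

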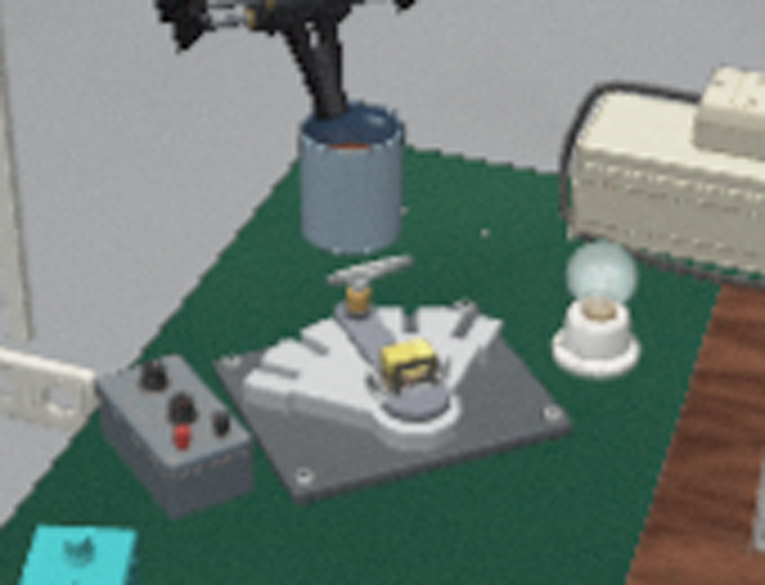

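The wrist view shows the ring at centre (407,296), outer diameter about 96 px, straight ahead of the shut fingers (406). The side view shows the tips above and behind the ring, nothing touched. Next, refine the ring offset from the wrist view.

```bash
python3 - <<'E'
from h import *
w=np.load("wrist.npz");K=w["mtx"];H=w["he"]
def wr(u,v,zt):
    p=np.array([u*.64-K[0,2],v*.64-K[1,2]]);rr=np.hypot(*p);t=rr/K[0,0]
    d=H[:3,:3]@np.array([*(p/rr*np.sin(t)),np.cos(t)]);o=H[:3,3];return o+d*(zt-o[2])/d[2]
for z in(.115,.120,.125):
    print(z,[ (wr(*p,z)*1000).round(1)[:2].tolist() for p in[(407,296),(359,296),(456,296),(407,247),(407,343)]])
E
```

```text
0.115 [[2.1, 1.6], [2.1, -26.8], [2.1, 30.7], [31.2, 1.6], [-27.2, 1.7]]
0.12 [[0.9, 1.7], [0.9, -27.3], [0.9, 31.2], [30.5, 1.6], [-28.9, 1.7]]
0.125 [[-0.3, 1.7], [-0.2, -27.8], [-0.3, 31.8], [29.9, 1.7], [-30.6, 1.7]]
```

```bash
python3 -m crank '[{"claw":1,"dx":0.03,"dy":0.05,"dz":0.6,"ax":-0.05,"ay":0,"az":-0.05},{"claw":1,"dx":0,"dy":0,"dz":0.6,"ax":0,"ay":0,"az":0},{"claw":1,"dx":0,"dy":0,"dz":0.6,"ax":0,"ay":0,"az":0},{"claw":1,"dx":0,"dy":0,"dz":0.6,"ax":0,"ay":0,"az":0},{"claw":1,"dx":0,"dy":0,"dz":0.6,"ax":0,"ay":0,"az":0},{"claw":1,"dx":0,"dy":0,"dz":0,"ax":0,"ay":0,"az":0}]'
python3 st.py 0 0 -0.015 40
python3 -m crank '[{"claw":1,"dx":0,"dy":0,"dz":0.5,"ax":0,"ay":0,"az":0},{"claw":1,"dx":0,"dy":0,"dz":0.5,"ax":0,"ay":0,"az":0},{"claw":1,"dx":0,"dy":0,"dz":0.4,"ax":0,"ay":0,"az":0},{"claw":1,"dx":0,"dy":0,"dz":0,"ax":0,"ay":0,"az":0},{"claw":1,"dx":0,"dy":0,"dz":0,"ax":0,"ay":0,"az":0}]'
python3 st.py 0 0 -0.015 40
python3 - <<'E'
from bench import r
import cv2,numpy as np
a=r.camera("wrist")["color"][80:260,140:380,::-1]; d=r.camera("side")["color"][130:220,220:340,::-1]
im=np.zeros((600,720,3),np.uint8); im[:330,:440]=cv2.resize(a,(440,330),interpolation=cv2.INTER_CUBIC); im[240:,0:480][90:]=cv2.resize(d,(480,360),interpolation=cv2.INTER_CUBIC)[90:]
cv2.imwrite("pics/h1.png",im)
E
```

```text
time: 3.97
ee_pos: [0.5308, -0.1272, 0.1142]
eef_rot: [0.674, 0.655, -0.243, 0.239]
ft_force: [-1.3, -0.4, 0.2]
width: 0.0004
grip_force: 0.0
t 3.97 pos [ 0.5308 -0.1272  0.1142] F [-1.3 -0.4  0.2] w 0.0004
shift shares [ 0.   -0.07  1.59]
turn shares [ 0.03 -0.02 -0.01] shift in target axes [ 0.01 -0.07  1.59]
q [ 0.34  0.45 -0.7   1.85  0.94  1.4  -0.78]
time: 4.38
ee_pos: [0.5305, -0.153, 0.0824]
eef_rot: [0.673, 0.656, -0.243, 0.239]
ft_force: [-0.1, 1.1, 0.2]
width: 0.0003
grip_force: 0.0
t 4.38 pos [ 0.5305 -0.153   0.0824] F [-0.1  1.1  0.2] w 0.0003
shift shares [-0.02 -0.08  0.23]
turn shares [ 0.04 -0.02 -0.  ] shift in target axes [-0.02 -0.08  0.23]
q [ 0.36  0.49 -0.67  1.88  0.99  1.34 -0.8 ]
```

View pics/h1.png

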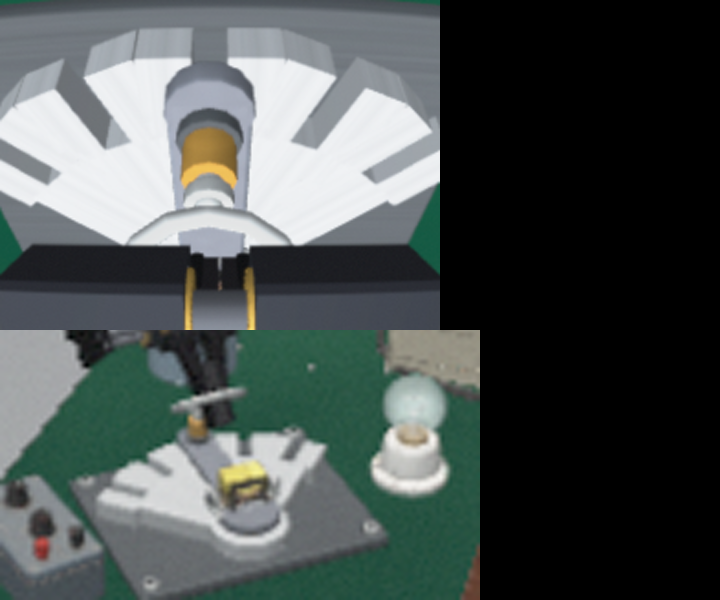

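Fingers are through the ring with no contact force. Go slightly deeper, then take up the slack along -x of the tool (up the ring plane).

```bash
python3 -m crank '[{"claw":1,"dx":0,"dy":-0.04,"dz":0.17,"ax":0,"ay":0,"az":0},{"claw":1,"dx":-0.1,"dy":0,"dz":0,"ax":0,"ay":0,"az":0},{"claw":1,"dx":-0.1,"dy":0,"dz":0,"ax":0,"ay":0,"az":0},{"claw":1,"dx":0,"dy":0,"dz":0,"ax":0,"ay":0,"az":0}]'
python3 -m crank '[{"claw":1,"dx":-0.08,"dy":0,"dz":0,"ax":0,"ay":0,"az":0},{"claw":1,"dx":0,"dy":0,"dz":0,"ax":0,"ay":0,"az":0}]'
python3 -m crank '[{"claw":1,"dx":-0.08,"dy":0,"dz":0,"ax":0,"ay":0,"az":0},{"claw":1,"dx":0,"dy":0,"dz":0,"ax":0,"ay":0,"az":0}]'
python3 st.py 0 0 -0.015 40
```

```text
time: 4.82
ee_pos: [0.5296, -0.1611, 0.0833]
eef_rot: [0.674, 0.656, -0.242, 0.24]
ft_force: [-0.4, -0.4, -0.6]
width: 0.0006
grip_force: 0.0
time: 4.98
ee_pos: [0.5295, -0.1619, 0.0842]
eef_rot: [0.673, 0.656, -0.242, 0.239]
ft_force: [0.8, 2.3, -2.0]
width: -0.0
grip_force: 1.1
time: 5.15
ee_pos: [0.5296, -0.1627, 0.0853]
eef_rot: [0.673, 0.657, -0.241, 0.239]
ft_force: [1.4, 6.0, -4.4]
width: 0.0006
grip_force: 3.1
t 5.15 pos [ 0.5296 -0.1627  0.0853] F [ 1.4  6.  -4.4] w 0.0006
shift shares [ 0.29 -0.06  0.09]
turn shares [ 0.07 -0.05  0.01] shift in target axes [ 0.29 -0.06  0.09]
q [ 0.38  0.48 -0.67  1.88  0.99  1.33 -0.78]
```

```bash
python3 -m crank '[{"claw":1,"dx":-0.07,"dy":0,"dz":-0.08,"ax":0,"ay":0,"az":0},{"claw":1,"dx":-0.07,"dy":0,"dz":-0.08,"ax":0,"ay":0,"az":0},{"claw":1,"dx":-0.07,"dy":0,"dz":-0.08,"ax":0,"ay":0,"az":0},{"claw":1,"dx":0,"dy":0,"dz":0,"ax":0,"ay":0,"az":0}]'
python3 -m crank '[{"claw":1,"dx":-0.07,"dy":0,"dz":-0.08,"ax":0,"ay":0,"az":0},{"claw":1,"dx":0,"dy":0,"dz":0,"ax":0,"ay":0,"az":0},{"claw":1,"dx":0,"dy":0,"dz":0,"ax":0,"ay":0,"az":0}]'
python3 st.py 0 0.012 -0.015 40
python3 - <<'E'
from bench import r
import cv2,numpy as np
a=r.camera("wrist")["color"][80:260,140:380,::-1]; d=r.camera("side")["color"][145:205,240:320,::-1]
im=np.zeros((600,480,3),np.uint8); im[:300,:400]=cv2.resize(a,(400,300),interpolation=cv2.INTER_CUBIC); im[300:,0:400]=cv2.resize(d,(400,300),interpolation=cv2.INTER_CUBIC)
cv2.imwrite("pics/h2.png",im)
E
```

```text
time: 5.48
ee_pos: [0.5295, -0.1627, 0.0949]
eef_rot: [0.673, 0.657, -0.241, 0.239]
ft_force: [0.5, 4.4, -7.1]
width: 0.0007
grip_force: 3.4
time: 5.73
ee_pos: [0.5292, -0.1628, 0.0976]
eef_rot: [0.673, 0.657, -0.242, 0.239]
ft_force: [-0.0, 5.5, -7.6]
width: 0.0009
grip_force: 3.8
t 5.73 pos [ 0.5292 -0.1628  0.0976] F [-0.   5.5 -7.6] w 0.0009
shift shares [ 0.3  -0.05  0.1 ]
turn shares [ 0.06 -0.05  0.02] shift in target axes [ 0.3  -0.05  0.1 ]
q [ 0.39  0.46 -0.68  1.88  0.98  1.34 -0.76]
```

View pics/h2.png

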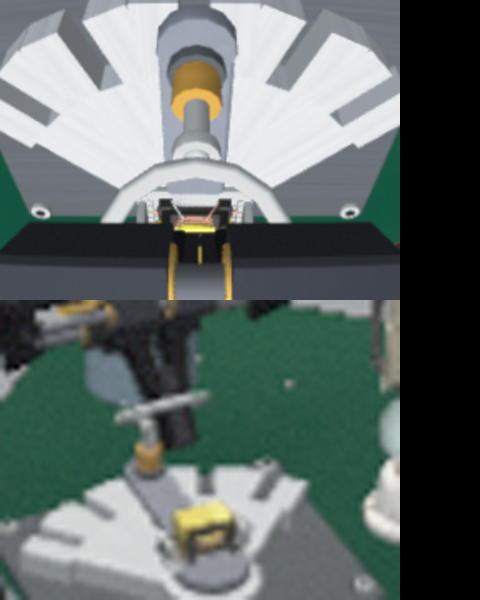

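Ring hooked and lifted; the pin stem is visible above the barrel, and the force matches the spring (about 7 N). I'll lift 1 mm more and swing -22° about the pivot.

```bash
python3 -m crank '[{"claw":1,"dx":-0.02,"dy":0,"dz":-0.03,"ax":0,"ay":0,"az":0},{"claw":1,"dx":0,"dy":-0.1,"dz":0,"ax":-0.3,"ay":0,"az":-0.35},{"claw":1,"dx":0,"dy":-0.1,"dz":0,"ax":-0.3,"ay":0,"az":-0.35},{"claw":1,"dx":0,"dy":0,"dz":0,"ax":0,"ay":0,"az":0}]'
python3 st.py -0.096 0.013 -0.015 40
python3 -m crank '[{"claw":1,"dx":0,"dy":-0.1,"dz":0,"ax":-0.3,"ay":0,"az":-0.35},{"claw":1,"dx":0,"dy":-0.1,"dz":0,"ax":-0.3,"ay":0,"az":-0.35},{"claw":1,"dx":0,"dy":0,"dz":0,"ax":0,"ay":0,"az":0}]'
python3 st.py -0.192 0.013 -0.015 40
```

```text
time: 6.17
ee_pos: [0.5223, -0.1629, 0.0985]
eef_rot: [0.64, 0.689, -0.23, 0.251]
ft_force: [0.6, 8.0, -6.3]
width: 0.0004
grip_force: 5.0
t 6.17 pos [ 0.5223 -0.1629  0.0985] F [ 0.6  8.  -6.3] w 0.0004
shift shares [ 0.3  -0.02  0.1 ]
turn shares [ 0.08 -0.04  0.04] shift in target axes [ 0.3  -0.02  0.09]
q [ 0.41  0.41 -0.7   1.95  1.    1.27 -0.71]
time: 6.42
ee_pos: [0.5163, -0.1635, 0.0985]
eef_rot: [0.606, 0.719, -0.217, 0.262]
ft_force: [-0.4, 8.8, -7.1]
width: 0.0005
grip_force: 5.2
t 6.42 pos [ 0.5163 -0.1635  0.0985] F [-0.4  8.8 -7.1] w 0.0005
shift shares [ 0.3  -0.03  0.09]
turn shares [ 0.1  -0.03  0.03] shift in target axes [ 0.3  -0.03  0.09]
q [ 0.44  0.35 -0.72  2.02  1.03  1.2  -0.65]
```

```bash
python3 -m crank '[{"claw":1,"dx":0,"dy":-0.1,"dz":0,"ax":-0.3,"ay":0,"az":-0.35},{"claw":1,"dx":0,"dy":-0.1,"dz":0,"ax":-0.3,"ay":0,"az":-0.35},{"claw":1,"dx":0,"dy":-0.1,"dz":0,"ax":-0.3,"ay":0,"az":-0.35},{"claw":1,"dx":0,"dy":-0.12,"dz":0,"ax":-0.25,"ay":0,"az":-0.35},{"claw":1,"dx":0,"dy":0,"dz":0,"ax":0,"ay":0,"az":0},{"claw":1,"dx":0,"dy":0,"dz":0,"ax":0,"ay":0,"az":0}]'
python3 st.py -0.384 0.013 -0.015 40
python3 - <<'E'
from bench import r
import cv2,numpy as np
a=r.camera("wrist")["color"][80:230,140:380,::-1]; d=r.camera("top")["color"][130:220,205:285,::-1]
im=np.zeros((600,800,3),np.uint8); im[:500,:]=cv2.resize(a,(800,500),interpolation=cv2.INTER_CUBIC)
cv2.imwrite("pics/h3.png",im[:500])
E
```

```text
time: 6.92
ee_pos: [0.504, -0.1667, 0.0984]
eef_rot: [0.536, 0.772, -0.193, 0.281]
ft_force: [-2.2, 8.2, -6.9]
width: 0.0001
grip_force: 5.3
t 6.92 pos [ 0.504  -0.1667  0.0984] F [-2.2  8.2 -6.9] w 0.0001
shift shares [ 0.3  -0.01  0.09]
turn shares [ 0.05 -0.02 -0.  ] shift in target axes [ 0.3  -0.01  0.09]
q [ 0.51  0.24 -0.74  2.14  1.06  1.03 -0.54]
```

View pics/h3.png

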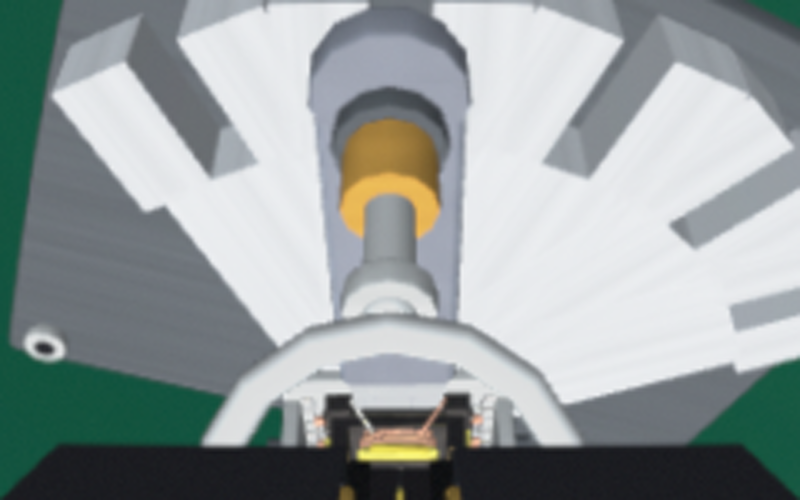

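The picture shows the arm at column about 390, with the target notch centred at about 400, so the arm is about 2 mm past it. Nudge back and lower.

```bash
python3 -m crank '[{"claw":1,"dx":0,"dy":0.05,"dz":0,"ax":0,"ay":0,"az":0},{"claw":1,"dx":0.07,"dy":0,"dz":0.08,"ax":0,"ay":0,"az":0},{"claw":1,"dx":0.07,"dy":0,"dz":0.08,"ax":0,"ay":0,"az":0},{"claw":1,"dx":0.07,"dy":0,"dz":0.08,"ax":0,"ay":0,"az":0},{"claw":1,"dx":0,"dy":0,"dz":0,"ax":0,"ay":0,"az":0}]'
python3 -m crank '[{"claw":1,"dx":0.07,"dy":0,"dz":0.08,"ax":0,"ay":0,"az":0},{"claw":1,"dx":0.05,"dy":0,"dz":0.06,"ax":0,"ay":0,"az":0},{"claw":1,"dx":0.1,"dy":0,"dz":0,"ax":0,"ay":0,"az":0},{"claw":1,"dx":0,"dy":0,"dz":0,"ax":0,"ay":0,"az":0}]'
python3 st.py -0.384 0 -0.015 40
python3 - <<'E'
from bench import r
import cv2,numpy as np
a=r.camera("wrist")["color"][80:230,140:380,::-1]
cv2.imwrite("pics/h4.png",cv2.resize(a,(800,500),interpolation=cv2.INTER_CUBIC))
E
```

```text
time: 7.43
ee_pos: [0.5059, -0.166, 0.0885]
eef_rot: [0.536, 0.772, -0.193, 0.281]
ft_force: [-1.9, 6.3, -5.1]
width: 0.0004
grip_force: 4.2
time: 7.77
ee_pos: [0.5057, -0.1652, 0.0825]
eef_rot: [0.536, 0.771, -0.193, 0.283]
ft_force: [-0.4, 1.0, 0.3]
width: 0.0005
grip_force: 0.0
t 7.77 pos [ 0.5057 -0.1652  0.0825] F [-0.4  1.   0.3] w 0.0005
shift shares [ 0.22 -0.08  0.03]
turn shares [ 0.05  0.01 -0.02] shift in target axes [ 0.22 -0.08  0.03]
q [ 0.49  0.28 -0.73  2.15  1.11  1.03 -0.59]
```

View pics/h4.png

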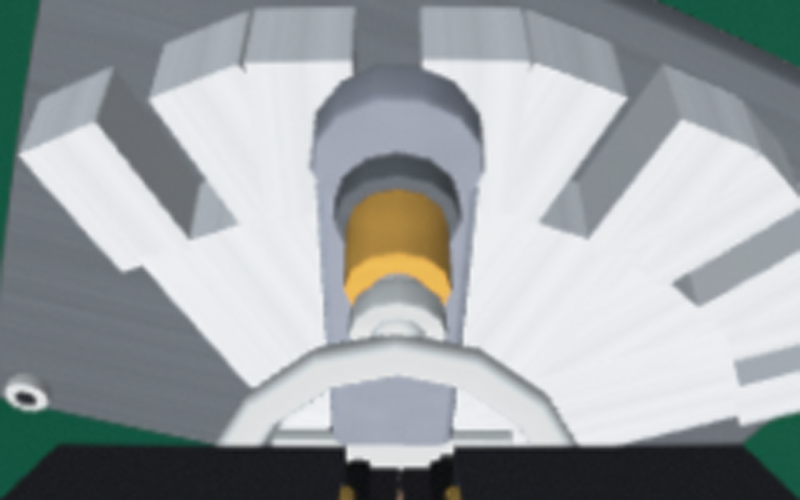

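The head sits on the barrel with no stem showing, and the contact force vanished at the same height as at the start, so the pin is home. Centre the fingers and back straight out.

```bash
python3 -m crank '[{"claw":1,"dx":0.1,"dy":-0.02,"dz":0,"ax":0,"ay":0,"az":0},{"claw":1,"dx":0.1,"dy":-0.02,"dz":0,"ax":0,"ay":0,"az":0},{"claw":1,"dx":0,"dy":0,"dz":0,"ax":0,"ay":0,"az":0},{"claw":1,"dx":0,"dy":0,"dz":-0.4,"ax":0,"ay":0,"az":0},{"claw":1,"dx":0,"dy":0,"dz":-0.4,"ax":0,"ay":0,"az":0}]'
python3 -m crank '[{"claw":1,"dx":0,"dy":0,"dz":-0.6,"ax":0,"ay":0,"az":0},{"claw":1,"dx":0,"dy":0,"dz":-0.6,"ax":0,"ay":0,"az":0},{"claw":1,"dx":0,"dy":0,"dz":-0.6,"ax":0,"ay":0,"az":0},{"claw":1,"dx":0,"dy":0,"dz":-0.8,"ax":0,"ay":0,"az":0},{"claw":1,"dx":0,"dy":0,"dz":-0.8,"ax":0,"ay":0,"az":0},{"claw":1,"dx":0,"dy":0,"dz":-0.5,"ax":0,"ay":0,"az":0},{"claw":1,"dx":0,"dy":0,"dz":0,"ax":0,"ay":0,"az":0},{"claw":1,"dx":0,"dy":0,"dz":0,"ax":0,"ay":0,"az":0}]'
python3 - <<'E'
from bench import r
import cv2,numpy as np
a=r.camera("wrist")["color"][80:230,130:400,::-1]; d=r.camera("side")["color"][145:215,225:325,::-1]
im=np.zeros((600,660,3),np.uint8); im[:300,:540]=cv2.resize(a,(540,300),interpolation=cv2.INTER_CUBIC); im[300:,:428]=cv2.resize(d,(428,300),interpolation=cv2.INTER_CUBIC)
cv2.imwrite("pics/f.png",im)
E
```

```text
time: 8.23
ee_pos: [0.4969, -0.1469, 0.0967]
eef_rot: [0.536, 0.772, -0.193, 0.282]
ft_force: [0.3, 0.5, -0.4]
width: 0.0008
grip_force: 0.0
time: 8.9
ee_pos: [0.471, -0.0765, 0.187]
eef_rot: [0.536, 0.772, -0.193, 0.283]
ft_force: [-0.9, -0.1, -0.8]
width: 0.0004
grip_force: 0.0
```

View pics/f.png

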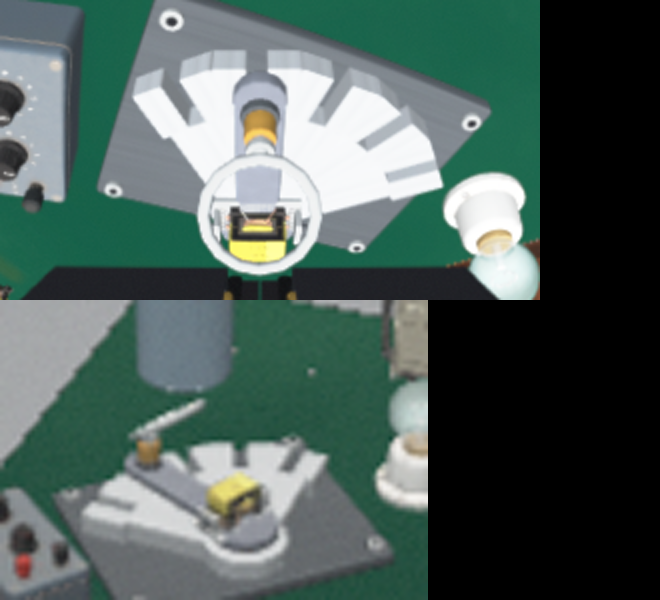

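The arm is one notch towards the decade box, the ring's foot is on the barrel (pin home), and the robot is clear.

```bash
python3 -c "
from bench import r
print(r.close_job())"
```

```text
the job is handed in; nothing more can be done
None
```

The transformer is turned one notch towards the decade box (to about -0.384 rad), the pin looks fully home in that notch, the robot is clear, and the job was handed in at about 9 s; the result was not reported back.

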